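# Close the pinwheel layer on the shipping slab

### The job

Two cartons already lie in the fenced corner of the shipping slab; take the two loose cartons from the bench, set them gently on the slab and complete the pinwheel layer of four (each carton turned a quarter from the next, small square hole in the middle), tape side up, all tight against one another and square. The carton beside the buffer stop points at it: slide the two new cartons towards the buffer until you feel it take the load, and lean on the last carton steadily for about half a second with roughly 15 N, so that carton pushes carton against the buffer, never more than 40 N. Leave the can, bottle, mouthpiece and hammer where they are.

Things in the scene. Friction and masses are not known exactly. Their poses are not given: they have to be found in the camera images.
- slab: fixed slatted grey plastic slab 260 x 260 mm, deck 30 mm above the bench; origin at its underside's centre, x away from the robot, y left (turned a little). Metal fences 12 mm thick, 20 mm above the deck: left one's inner face at slab y = +110 mm (x -120 to 110), far one's at slab x = +110 (y -10 to 122).
- stop: buffer stop on the slab's far edge right of the far fence: steel block 50 mm wide, 40 high, origin under its centre (slab 124, -40 mm, on the deck). A 36 mm wide rubber buffer, 14 to 38 mm above the deck, is screwed out of its near face; the buffer's face is at slab x = 110 - p mm, p from 3 to 18, different each time and not reported: feel for it. It does not give way
- place_buffer (a point): point on the deck at slab (50, -40) mm, x as the slab's: centre of the first empty place if p were 0, the carton lying along x. Its true centre is p nearer the robot (slab x = 50 - p): far end on the buffer, left side against the end of laid_far
- place_last (a point): point on the deck at slab (-40, -10) mm: centre of the second empty place if p were 0, the carton lying along y. True centre at slab x = -40 - p: left end against the right side of laid_left, right half of its far side against the near end of the carton at the buffer
- laid_far: plain cardboard carton already in its place in the fence corner, slab (80, 50) mm, lying along slab y; same kind of carton, 120 x 60 x 50 mm, about 0.25 kg; origin at the centre of its underside, x along its length, z up
- laid_left: plain cardboard carton already in its place on the left fence, slab (-10, 80) mm, along slab x, far end against laid_far; same kind of carton, 120 x 60 x 50 mm, about 0.25 kg; origin at the centre of its underside, x along its length, z up
- carton_a: loose plain cardboard carton lying on the bench at one side of the slab; either loose carton may take either place; same kind of carton, 120 x 60 x 50 mm, about 0.25 kg; origin at the centre of its underside, x along its length, z up
- carton_b: loose plain cardboard carton lying on the bench at the other side of the slab; same kind of carton, 120 x 60 x 50 mm, about 0.25 kg; origin at the centre of its underside, x along its length, z up
- polish_can: bystander: upright spray can, 54 mm across, 150 mm high, origin under its centre
- oil_bottle: bystander: upright small oil bottle, 36 mm across, 100 mm high, origin under its centre
- mouthpiece: bystander: brass mouthpiece standing on its cup, 40 mm across, 85 mm high, origin under its centre
- hammer: bystander: hammer lying on the bench, 240 mm long

How it is judged:
By the outcome, as a careful person would: the job done as asked, in the order asked, and still so for the second after the job is handed in, with the robot touching nothing.
It also fails if it takes over 72 s, if anything falls off the work surface, if the arm or the gripper's body presses on something with over 40 N, if the wrist force passes 120 N, or if a joint passes its speed limit or range.

### The arm

A 6-joint arm with a two-finger parallel gripper is mounted at the origin on the work surface. World frame = base frame: x ahead of the robot, y to its left, z up, the work surface at z = 0. Lengths are in m, angles in rad, forces in N, time in s.
With the tool pointing down it reaches from about 0.375 to 0.975 m from the base axis. Payload 3.8 kg.
Tool frame: the origin (TCP) lies at the centre of the arm's flange, where the gripper is bolted on; the fingertips stand 173 mm ahead of it and the grasp point (between the pads) lies 155 mm ahead of it (bot.tip_reach is the distance from the TCP to the fingertips, in m); z points along the fingers, y is the line along which they close (so a half turn about z gives the same grasp; the last joint's range is limited). The gripper opens to 85 mm and grips with 20 to 120 N. Pads are 22 mm wide; open, the fingers measure 114 mm over their backs; the gripper's body (76 mm by 85 mm) begins 54 mm behind the grasp point. The pads swing forward as they close: fully open they stand 13 mm farther back than shut.
Start: joints at [1.267, 0.264, 1.604, -0, 1.274, -0.037], TCP at [0.178, 0.651, 0.405] pointing down, gripper open.
Joint ranges: [-2.63, 2.63], [-0.94, 2.18], [0.31, 2.57], [-1.31, 4.45], [0, 2.66], [-2.55, 2.55]. Speed limits (rad/s): [2.57, 2.57, 3.14, 3.14, 3.14, 3.14].

### API

Orientations are given as a rotation vector (axis times angle).
In Python, from workcell import bot gives the robot as it stands.
- The arm moves only by the tool drive_tool, never from a script. Its arguments are lists of equal length, an entry for each row: "claw": the finger opening in mm, from 0 to 85.4; "slide": the shift along the world's x, y, z each as a share of 0.5 m, from -1 to 1, a list of three; "yaw": the turn about the world's z as a share of 180 degrees, from -1 to 1. A call has 1 to 8 rows; each row is the pose to reach, as a shift and turn from the pose commanded when the call began, turning the shorter way round; what a row does not reach only later rows make up. A row lasts 1/12 s, in which the tool goes at most 41.7 mm and 7.16 degrees, less where a joint would pass 70% of its speed; a pose out of reach is approached as far as the arm can. A call with a number of a shift or a turn outside -1 to 1 is refused whole. A call with a gripper value outside its range is refused whole. The fingers move at their own pace and stop on an object; "newtons" is the grip in N (left out, the last holds). Time passes only in rows, so rows that repeat a pose let the fingers close. It gives the time, the measured TCP pose, the force, the opening and the grip force at its end, in the units of the state.
- bot.read_state(): the state, without advancing time (a new reading comes with each control period).
- bot.read_camera(name): name is "side" or "top" or "wrist"; returns a dict with "color" (400x640x3 uint8, red, green, blue), "depth" (400x640 float32, m along the optical axis (not along the pixel's ray), 0 where there is no reading), "mtx" (3x3 intrinsics, pixels), "eye" and "rotation" of the camera in the world. Camera axes: x right, y up, looking along -z (the intrinsics and any distortion apply to the point x, -y, -z); pixel columns grow to the right and rows downward; lengths in m; the calibration is good to about 2 mm. A picture is of the moment at which its call begins.
- bot.finish_job(): hands the job in; it is judged then, once.
The state is a dict: "time": time; "q": joint angles; "joint_vel": joint speeds; "joint_torque": joint torques, N m; "tool_pos": TCP position; "tcp_rot": TCP orientation; "wrist_force": force on the tool from outside, world axes, zero at the start; "torque": the same for the moment, N m; "width": opening from 0.0 (shut) to 1.0 (fully open); "grip_force": force on a finger pad.
Only numpy, scipy, OpenCV 4.12 (cv2) and the standard library are available. Lean on these libraries where they do the work, as an engineer would, in place of code of your own. Each camera call takes 0.05 s, during which the arm holds its last target. There are 200 camera calls.

## Working session

There is one attempt and no reset: what is moved stays moved. The work goes in short steps, Python scripts to look and compute and a tool call to move; the robot and the scene stay as the last step left them, time stands still between calls to the robot, and variables do not carry over. Pictures are saved under pics/ and viewed, at most 13 in all, crops included, and the job is handed in when it is done.

Besides the shell and the picture viewer there is one more tool, called after ">>>" by a JSON object that holds its "fn" and its "kwargs", one argument or row to a line. drive_tool: Moves the arm, as the interface text tells. Shift numbers are shares of 0.5 m and turn numbers shares of 180 degrees, none past 1 either way. Its arguments: {"type":"object","properties":{"claw":{"type":"array","items":{"type":"number"}},"slide":{"type":"array","items":{"type":"array","items":{"type":"number"}}},"yaw":{"type":"array","items":{"type":"number"}},"newtons":{"type":"number"}},"required":["claw","slide","yaw"]}

```bash
mkdir -p pics
cat > h.py <<'E'
import numpy as np, cv2
from workcell import bot
def cloud(c):
    K=c["mtx"];h,w=c["depth"].shape
    v,u=np.mgrid[0:h,0:w];d=c["depth"]
    P=np.stack([(u-K[0,2])/K[0,0]*d,-(v-K[1,2])/K[1,1]*d,-d],-1)
    return P@np.array(c["rotation"]).T+np.array(c["eye"])
E
python3 - <<'E'
from h import *
s=bot.read_state();print({k:np.round(v,3) for k,v in s.items()})
c=bot.read_camera("top");np.savez("top.npz",**c)
print(c["mtx"],c["eye"],c["rotation"],[k for k in c])
cv2.imwrite("pics/top.png",c["color"][...,::-1])
c=bot.read_camera("side");cv2.imwrite("pics/side.png",c["color"][...,::-1])
E
```

```text
{'time': np.float64(0.0), 'q': array([ 1.267,  0.265,  1.605, -0.   ,  1.274, -0.037]), 'joint_vel': array([-0.   , -0.001, -0.   ,  0.   , -0.002,  0.   ]), 'joint_torque': array([ 2.0000e-03, -5.1511e+01, -3.6731e+01,  0.0000e+00,  1.3000e-02,
        0.0000e+00]), 'tool_pos': array([0.178, 0.651, 0.403]), 'tcp_rot': array([-4.180e-01, -3.113e+00,  3.000e-03]), 'wrist_force': array([-0.489,  0.003, -1.068]), 'torque': array([-0.01 ,  0.03 , -0.051]), 'grip_force': np.float64(0.0), 'width': np.float64(0.998)}
[[428.27421424   0.         318.23863797]
 [  0.         428.27421424 202.06432609]
 [  0.           0.           1.        ]] [0.49052882 0.01659928 1.23188392] [ 0.0631939  -0.08003991 -1.57553463] ['color', 'depth', 'mtx', 'eye', 'rotation']
```

View pics/top.png

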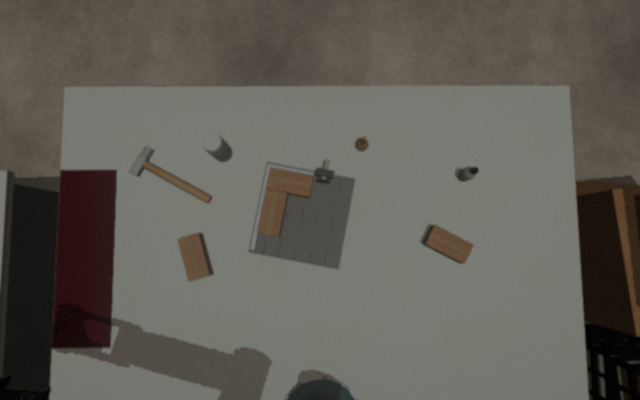

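View pics/side.png

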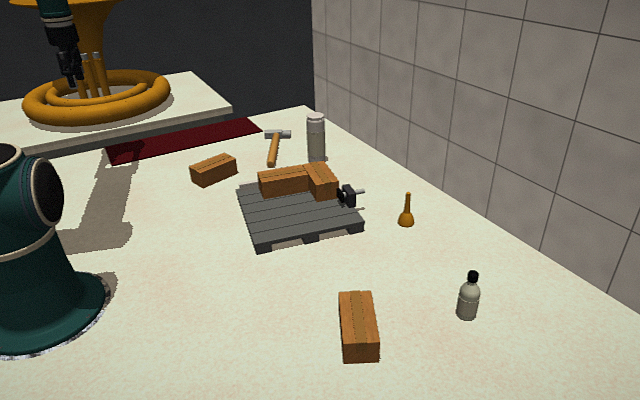

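The top view shows the slab at about (302,215), with the laid cartons in its top-left corner and the stop at (323,175). The loose cartons are at (195,257) and (448,244), the bottle at (467,173) and the mouthpiece at (362,144). The side view shows the same layout with tape strips on the cartons.

```bash
cat > h.py <<'E'
import numpy as np, cv2
from scipy.spatial.transform import Rotation as R
from workcell import bot
def cloud(c):
    K=c["mtx"];h,w=c["depth"].shape
    v,u=np.mgrid[0:h,0:w];d=c["depth"]
    P=np.stack([(u-K[0,2])/K[0,0]*d,-(v-K[1,2])/K[1,1]*d,-d],-1)
    return P@R.from_rotvec(np.ravel(c["rotation"])).as_matrix().T+np.array(c["eye"])
def rect(P,m):
    """biggest blob of mask m -> min-area rect in world xy"""
    n,l,st,_=cv2.connectedComponentsWithStats(m.astype(np.uint8),connectivity=4)
    k=1+np.argmax(st[1:,4]); q=P[l==k]
    (c,s,a)=cv2.minAreaRect((q[:,:2]*1000).astype(np.float32))
    if s[0]<s[1]: s=s[::-1];a+=90
    return np.round(c,1),np.round(s,1),round((a+90)%180-90,2),np.round(1000*np.median(q[:,2]),1),len(q)
E
python3 - <<'E'
from h import *
c=dict(np.load("top.npz"));P=cloud(c);z=P[...,2]
t=P[300,300];print("table",t, P[240,320])
def box(u0,u1,v0,v1):
    m=np.zeros(z.shape,bool);m[v0:v1,u0:u1]=1;return m
print("left",rect(P,box(165,225,225,290)&(z>.035)))
print("right",rect(P,box(410,485,215,275)&(z>.035)))
print("laid",rect(P,box(245,320,155,245)&(z>.068)))
print("slab",rect(P,box(230,370,150,280)&(z>.022)&(z<.2)))
for n,b in dict(stop=(313,340,155,188),can=(190,240,125,165),mp=(350,375,130,155),bot=(450,485,160,185)).items():
    m=box(*b)&(z>.045); print(n,P[m].mean(0).round(3),P[m].max(0).round(3),m.sum())
big=lambda a,u0,u1,v0,v1,f:cv2.resize(a[v0:v1,u0:u1],None,fx=f,fy=f,interpolation=cv2.INTER_CUBIC)
im=c["color"][...,::-1]
A=big(im,160,240,220,290,5);B=big(im,410,490,205,275,5);C=big(im,240,360,150,275,4)
H=500;pad=lambda x:cv2.copyMakeBorder(x,0,H-x.shape[0],0,0,0)
o=np.hstack([np.vstack([A,B])[:H*2],]);o=cv2.resize(o,(285,500))
cv2.imwrite("pics/crop.png",np.clip(np.hstack([o,pad(C)])*1.8,0,255).astype(np.uint8))
E
```

```text
table [ 0.32470181  0.05651713 -0.00375508] [ 0.49377654 -0.00082465  0.03407478]
left (array([491.1, 203.6]), array([357.7, 120.6]), -73.27, np.float64(50.3), 1027)
right (array([ 503.4, -206.1]), array([436.3,  92.7]), 81.31, np.float64(49.9), 1002)
laid (array([589.2,  76.6]), array([182.1, 154.8]), -10.76, np.float64(80.3), 2003)
slab (array([580.4,  46. ]), array([293.8, 256.6]), -11.17, np.float64(31.7), 8333)
stop [ 0.673 -0.013  0.084] [0.717 0.018 1.232] 264
can [0.737 0.268 0.144] [0.772 0.302 1.232] 550
mp [ 0.759 -0.118  0.111] [0.774 0.017 1.232] 30
bot [ 0.669 -0.4    0.107] [0.693 0.017 1.232] 174
```

View pics/crop.png

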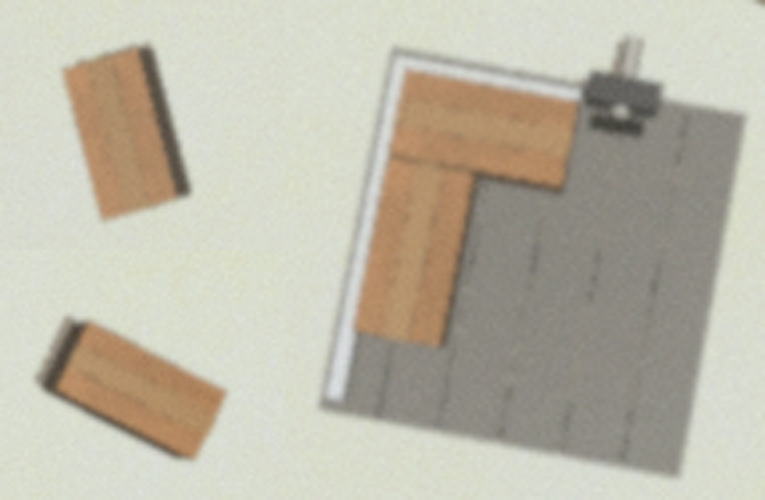

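The tape faces up on all four cartons. Next I'll get sub-pixel poses by colour, casting rays onto known height planes.

```bash
cat >> h.py <<'E'
def pix2plane(c,uv,z):
    K=c["mtx"];uv=np.atleast_2d(uv).astype(float)
    d=np.c_[(uv[:,0]-K[0,2])/K[0,0],-(uv[:,1]-K[1,2])/K[1,1],-np.ones(len(uv))]@R.from_rotvec(np.ravel(c["rotation"])).as_matrix().T
    e=np.ravel(c["eye"]);return (e+d*((z-e[2])/d[:,2])[:,None])[:,:2]
def cut(c,m,z):
    """contour of biggest blob on plane z: centroid, minAreaRect size (mm), long axis angle, corners"""
    k=cv2.morphologyEx(m.astype(np.uint8),cv2.MORPH_OPEN,np.ones((3,3)))
    f=max(cv2.findContours(k,cv2.RETR_EXTERNAL,cv2.CHAIN_APPROX_NONE)[0],key=cv2.contourArea)[:,0]
    q=pix2plane(c,f,z)*1000
    r=cv2.minAreaRect(q.astype(np.float32));b=cv2.boxPoints(r);e=b[1]-b[0];g=b[2]-b[1]
    l=e if np.linalg.norm(e)>np.linalg.norm(g) else g
    return np.round(r[0],1),np.round(sorted(r[1]),1),round((np.degrees(np.arctan2(l[1],l[0]))+90)%180-90,1),b.round(0).tolist()
E
python3 - <<'E'
from h import *
c=dict(np.load("top.npz"));P=cloud(c);z=P[...,2]
hsv=cv2.cvtColor(c["color"],cv2.COLOR_RGB2HSV);H,S,V=cv2.split(hsv)
def box(u0,u1,v0,v1):
    m=np.zeros(z.shape,bool);m[v0:v1,u0:u1]=1;return m
cart=(S>90)&(V>75)&(H<25)
print(hsv[257,195],hsv[244,448],hsv[220,320],hsv[300,300])
print("left",cut(c,cart&box(165,225,225,290),.05))
print("right",cut(c,cart&box(410,485,215,275),.05))
print("laidL",cut(c,cart&box(245,320,155,245),.08))
slab=(V<120)&box(240,362,150,280)
print("slab",cut(c,slab,.03))
# deck edges from depth-free gray: right & near edge line fits
s=bot.read_state();M=R.from_rotvec(s["tcp_rot"]).as_matrix();print("tool x,y dirs deg",[np.degrees(np.arctan2(M[1,i],M[0,i])).round(2) for i in(0,1)])
pts=pix2plane(c,[[267,163],[354,178],[338,268],[250,252]],.03)*1000;print(pts.round(1))
pts=pix2plane(c,[[269,169],[312,176],[308,197],[286,193.5],[279,236],[260,233]],.08)*1000;print(pts.round(1))
E
```

```text
[16 97 97] [ 16 103  99] [15 20 77] [ 41  17 122]
left (array([450.3, 345.3]), array([ 57.3, 114.8]), np.float32(15.7), [[387.0, 357.0], [403.0, 302.0], [513.0, 333.0], [498.0, 388.0]])
right (array([ 480.6, -355.9]), array([ 57.2, 117.7]), np.float32(63.0), [[428.0, -395.0], [479.0, -421.0], [533.0, -316.0], [482.0, -290.0]])
laidL (array([592. ,  93.2]), array([116.3, 176.6]), np.float32(-11.3), [[494.0, 53.0], [667.0, 19.0], [690.0, 133.0], [517.0, 168.0]])
slab (array([583.6,  46.2]), array([264.2, 306. ]), np.float32(-11.0), [[408.0, -54.0], [708.0, -113.0], [759.0, 147.0], [459.0, 205.0]])
tool x,y dirs deg [np.float64(164.71), np.float64(74.71)]
[[712.4 148.1]
 [668.3 -98.5]
 [415.9 -50.4]
 [461.8 194.2]]
[[686.7 137.1]
 [666.9  20.4]
 [609.6  31.5]
 [619.5  90.9]
 [505.  109.6]
 [513.4 160.5]]
```

>>> {"fn": "drive_tool", "kwargs": {
  "claw": [85,85,85,85,85,85,85,85],
  "slide": [
    [0.06,-0.075,-0.025],
    [0.12,-0.15,-0.05],
    [0.18,-0.225,-0.075],
    [0.24,-0.3,-0.1],
    [0.3,-0.375,-0.125],
    [0.36,-0.45,-0.15],
    [0.42,-0.525,-0.18],
    [0.46,-0.58,-0.21]
  ],
  "yaw": [0.03,0.06,0.09,0.12,0.15,0.172,0.172,0.172]
}}

```text
time: 0.77
tool_pos: [0.379, 0.3981, 0.3163]
tcp_rot: [-0.429, 3.111, 0.001]
wrist_force: [0.2, 1.0, -0.7]
width: 0.997
grip_force: 0.0
```

>>> {"fn": "drive_tool", "kwargs": {
  "claw": [85,85,85],
  "slide": [
    [0.036,-0.045,0],
    [0.036,-0.045,0],
    [0.036,-0.045,0]
  ],
  "yaw": [0,0,0]
}}

```text
time: 1.02
tool_pos: [0.3969, 0.3758, 0.3159]
tcp_rot: [0.423, -3.112, 0.001]
wrist_force: [0.3, -1.0, 0.2]
width: 0.997
grip_force: 0.0
```

Run:
```python
from h import *
s=bot.read_state();M=R.from_rotvec(s["tcp_rot"]).as_matrix();print(s["time"],s["tool_pos"],np.degrees(np.arctan2(M[1,1],M[0,1])),s["wrist_force"])
c=bot.read_camera("wrist");np.savez("w1.npz",**c);cv2.imwrite("pics/w1.png",c["color"][...,::-1])
print(c["eye"],c["rotation"],c["mtx"])
hsv=cv2.cvtColor(c["color"],cv2.COLOR_RGB2HSV);H,S,V=cv2.split(hsv)
print(cut(c,(S>90)&(V>60)&(H<25),.05))
```

```text
1.0167 [0.39688951 0.37583102 0.31594224] 105.47328640466753 [ 0.25685281 -1.00277233  0.23293326]
[0.32299654 0.35589847 0.28633287] [-0.21159923 -0.27873753  1.82579549] [[336.39022631   0.         322.47460406]
 [  0.         336.39022631 196.04704976]
 [  0.           0.           1.        ]]
(array([444., 346.]), array([ 60., 128.]), np.float32(16.0), [[374.0, 357.0], [391.0, 300.0], [514.0, 335.0], [497.0, 392.0]])
```

View pics/w1.png

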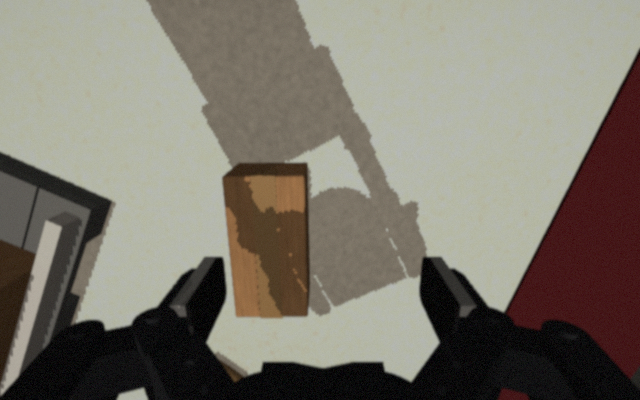

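The wrist view shows the left carton's top between (225,175) and (308,318), which puts it at about (450,345) mm and 16°. That agrees with the top view.

>>> {"fn": "drive_tool", "kwargs": {
  "claw": [85,85,85,85,85,85,85,85],
  "slide": [
    [0.057,-0.0745,0],
    [0.057,-0.0745,-0.05],
    [0.057,-0.0745,-0.12],
    [0.057,-0.0745,-0.18],
    [0.057,-0.0745,-0.23],
    [0.057,-0.0745,-0.268],
    [0.057,-0.0745,-0.268],
    [0.057,-0.0745,-0.268]
  ],
  "yaw": [0.002,0.002,0.002,0.002,0.002,0.002,0.002,0.002]
}}

```text
time: 1.73
tool_pos: [0.4236, 0.3408, 0.1817]
tcp_rot: [0.441, -3.108, 0.002]
wrist_force: [0.1, 0.1, 0.0]
width: 0.996
grip_force: 0.0
```

>>> {"fn": "drive_tool", "kwargs": {
  "claw": [50,50,50,50,50,50,50,50],
  "slide": [
    [0,0,0],
    [0,0,0],
    [0,0,0],
    [0,0,0],
    [0,0,0],
    [0,0,0],
    [0,0,0],
    [0,0,0]
  ],
  "yaw": [0,0,0,0,0,0,0,0],
  "newtons": 35
}}

```text
time: 2.4
tool_pos: [0.4256, 0.341, 0.1849]
tcp_rot: [-0.438, 3.107, 0.004]
wrist_force: [-1.6, 1.0, 6.3]
width: 0.697
grip_force: 39.8
```

>>> {"fn": "drive_tool", "kwargs": {
  "claw": [50,50,50,50,50,50,50,50],
  "slide": [
    [0,0,0.04],
    [0,0,0.1],
    [0,0,0.17],
    [0,0,0.24],
    [0,-0.05,0.27],
    [0.03,-0.11,0.27],
    [0.06,-0.18,0.27],
    [0.08,-0.25,0.27]
  ],
  "yaw": [0,0,0,0,-0.03,-0.06,-0.09,-0.12]
}}

```text
time: 3.07
tool_pos: [0.4651, 0.214, 0.3187]
tcp_rot: [0.157, 3.135, 0.002]
wrist_force: [0.9, 0.1, -2.4]
width: 0.696
grip_force: 39.2
```

>>> {"fn": "drive_tool", "kwargs": {
  "claw": [50,50,50,50,50,50,50,50],
  "slide": [
    [0.03,-0.07,0],
    [0.06,-0.14,0],
    [0.09,-0.21,0],
    [0.12,-0.28,0],
    [0.15,-0.35,0],
    [0.17,-0.4,0],
    [0.181,-0.42,0],
    [0.181,-0.42,0]
  ],
  "yaw": [-0.015,-0.03,-0.03,-0.03,-0.03,-0.03,-0.03,-0.03]
}}

```text
time: 3.73
tool_pos: [0.5558, 0.0027, 0.3176]
tcp_rot: [0.306, 3.126, -0.001]
wrist_force: [-0.1, 0.1, -2.4]
width: 0.701
grip_force: 39.3
```

```bash
cat >> h.py <<'E'
def st():
    s=bot.read_state();M=R.from_rotvec(s["tcp_rot"]).as_matrix()
    print("t",s["time"],"pos",(s["tool_pos"]*1000).round(1),"yaw",np.degrees(np.arctan2(M[1,1],M[0,1])).round(2),"F",s["wrist_force"].round(1),"w",(s["width"]*85.4).round(1))
E
python3 - <<'E'
from h import *
st()
o=[]
for n in("wrist","top"):
    c=bot.read_camera(n);np.savez("b_%s.npz"%n,**c);cv2.imwrite("pics/b_%s.png"%n,c["color"][...,::-1])
    o.append(c["color"][...,::-1])
o[1]=cv2.resize(o[1][140:290,225:385],(640,600))[:,:]
o=np.hstack([cv2.resize(o[0],(440,275)),cv2.resize(o[1],(293,275))])
cv2.imwrite("pics/b.png",np.clip(o*1.4,0,255).astype(np.uint8))
E
```

```text
Traceback (most recent call last):
  File "h.py", line 30, in st
    print("t",s["time"],"pos",(s["tool_pos"]*1000).round(1),"yaw",np.degrees(np.arctan2(M[1,1],M[0,1])).round(2),"F",s["wrist_force"].round(1),"w",(s["width"]*85.4).round(1))
                                                                                                                                                   ^^^^^^^^^^^^^^^^^^^^^^^
AttributeError: 'float' object has no attribute 'round'
```

```bash
sed -i 's/(s\["width"\]\*85.4).round(1)/round(float(s["width"])*85.4,1)/' h.py
python3 - <<'E'
from h import *
st()
o=[]
for n in("wrist","top"):
    c=bot.read_camera(n);np.savez("b_%s.npz"%n,**c)
    o.append(c["color"][...,::-1])
print(bot.read_state()["tool_pos"])
o=np.vstack([o[0][:,:],cv2.resize(o[1][140:290,225:385],(640,600))[:,:]])
o=cv2.resize(o,None,fx=.6,fy=.6)
cv2.imwrite("pics/b.png",np.clip(o*1.4,0,255).astype(np.uint8))
E
```

```text
t 3.7333 pos [555.8   2.7 317.6] yaw 78.83 F [-0.1  0.1 -2.4] w 59.9
[0.55475248 0.00507825 0.3172295 ]
```

View pics/b.png

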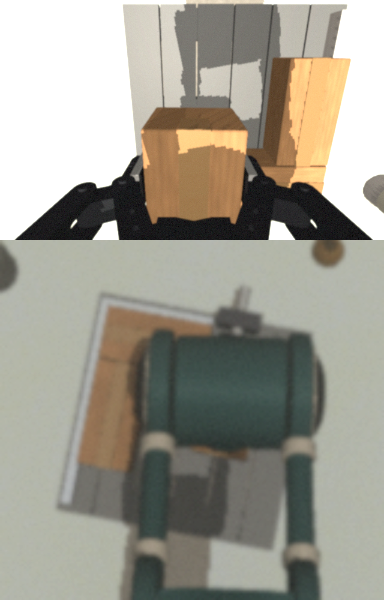

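Run:
```python
from h import *
c=dict(np.load("b_wrist.npz"))
np.set_printoptions(suppress=True,precision=1)
O=np.array([563.5,48.1]);t=np.radians(-11.1);Rm=np.array([[np.cos(t),-np.sin(t)],[np.sin(t),np.cos(t)]])
for n,uv,z in(("slab near L/R",[[577,13],[205,8]],.03),("laid_left near",[[583,97],[458,97]],.08),("carton top near",[[412,217],[237,217]],.182)):
    w=pix2plane(c,uv,z)*1000;print(n,w,"slab",(w-O)@Rm)
g=cv2.cvtColor(c["color"],cv2.COLOR_RGB2GRAY)
L=cv2.createLineSegmentDetector().detect(g)[0][:,0]
for l in L:
    if np.hypot(l[2]-l[0],l[3]-l[1])>55:
        w=pix2plane(c,l.reshape(2,2),.03)*1000;w8=pix2plane(c,l.reshape(2,2),.08)*1000
        a=np.degrees(np.arctan2(*(w[1]-w[0])[::-1]));print(l,a.round(1),((w-O)@Rm).ravel(),((w8-O)@Rm).ravel())
```

```text
slab near L/R [[464.7 199.2]
 [412.5 -50.4]] slab [[-126.1  129.2]
 [-129.2 -125.7]]
laid_left near [[514.2 168.9]
 [499.9  96.2]] slab [[-71.7 109. ]
 [-71.7  34.9]]
carton top near [[526.4  39.7]
 [515.  -18. ]] slab [[-34.8 -15.4]
 [-34.8 -74.2]]
[ 23.7 398.9 127.2 307.4] 120.1 [ 216.2 -341.8  110.2 -220.6] [ 159.6 -284.3   74.2 -186.7]
[536.8 324.5 621.2 399.1] 37.6 [128.5 150.2 216.7 250.7] [ 89.  112.2 160.  193.2]
[330.6   6.1 578.1   6.1] 78.9 [-130.4  -39.9 -130.3  129.1] [-119.7  -41.  -119.6   95.2]
[226.8 258.1 203.1   6.8] 168.9 [  61.  -127.1 -130.  -127. ] [  34.5 -111.3 -119.4 -111.2]
[570.2  15.8 554.   96.8] -11.3 [-124.3  125.   -70.9  124.8] [-114.9   91.9  -71.8   91.8]
[204.4   6.1 324.4   6. ] 78.9 [-130.4 -126.  -130.4  -44.1] [-119.7 -110.4 -119.8  -44.4]
[401.9 346.8 405.  288.1] 170.4 [153.4  28.7  90.4  27. ] [109.   14.3  58.2  13. ]
[239.1 281.8 242.4 339.3] -12.5 [  84.  -118.3  144.8 -119.9] [  53.1 -104.2  102.1 -105.4]
[270.2 175.6 262.7   9.3] 168.7 [ -11.3  -86.7 -128.4  -86.3] [ -23.8  -78.7 -118.1  -78.4]
[410.6 217.6 294.4 215.1] -102.4 [ 24.1  
[... 847 characters left out ...]
1 329.2  69.4] 168.8 [-25.3 -40.7 -89.9 -40.6] [-35.  -41.6 -87.1 -41.6]
[536.8  94.6 550.1  23.3] 168.7 [ -72.5  111.9 -119.7  112.1] [ -73.    81.4 -111.1   81.5]
[476.7 153.3 460.1 273.2] -11.1 [-29.1  73.7  75.6  73.7] [-38.1  50.6  46.3  50.6]
[440.2 124.5 452.1  10.5] 168.8 [ -50.9   43.2 -127.6   43.4] [ -55.7   26.  -117.5   26.1]
[392.7  10.6 387.8 101.9] -11.0 [-127.6    2.6  -67.3    2.8] [-117.5   -6.7  -68.9   -6.6]
[455.6  10.6 431.  244.4] -11.1 [-127.6   45.7   48.2   45.8] [-117.5   28.1   24.2   28.1]
[384.8 101.9 389.   11.9] 169.3 [ -67.3    0.6 -126.8    0.2] [ -68.9   -8.4 -116.9   -8.7]
[437.2 245.5 453.9  98.1] 168.8 [ 49.3  51.1 -70.   51.3] [ 25.1  32.4 -71.1  32.6]
```

The wrist view confirms the slab pose: origin about (563.5, 48.1) and −11.1°, with laid_left's edges at y=50.6 and 110.3. The carried carton's centre is at slab (25, −45), so I'm lowering it.

>>> {"fn": "drive_tool", "kwargs": {
  "claw": [50,50,50,50,50,50,50,50],
  "slide": [
    [0,0,-0.05],
    [0,0,-0.1],
    [0,0,-0.14],
    [0,0,-0.165],
    [0,0,-0.178],
    [0,0,-0.184],
    [0,0,-0.19],
    [0,0,-0.19]
  ],
  "yaw": [0,0,0,0,0,0,0,0]
}}

```text
time: 4.5
tool_pos: [0.5556, 0.0054, 0.2232]
tcp_rot: [0.299, 3.126, 0.0]
wrist_force: [-0.4, -0.2, -2.2]
width: 0.697
grip_force: 39.3
```

>>> {"fn": "drive_tool", "kwargs": {
  "claw": [50,50,50,50],
  "slide": [
    [0,0,-0.003],
    [0,0,-0.006],
    [0,0,-0.009],
    [0,0,-0.009]
  ],
  "yaw": [0,0,0,0]
}}

```text
time: 4.83
tool_pos: [0.5552, 0.0049, 0.2183]
tcp_rot: [0.301, 3.127, 0.0]
wrist_force: [-0.3, 0.8, -2.7]
width: 0.697
grip_force: 39.3
```

>>> {"fn": "drive_tool", "kwargs": {
  "claw": [50,50,50],
  "slide": [
    [0,0,-0.002],
    [0,0,-0.004],
    [0,0,-0.004]
  ],
  "yaw": [0,0,0]
}}

```text
time: 5.08
tool_pos: [0.555, 0.0049, 0.2159]
tcp_rot: [-0.3, -3.127, 0.0]
wrist_force: [0.6, 0.9, -2.3]
width: 0.701
grip_force: 39.3
```

>>> {"fn": "drive_tool", "kwargs": {
  "claw": [50,50,50],
  "slide": [
    [0,0,-0.002],
    [0,0,-0.003],
    [0,0,-0.003]
  ],
  "yaw": [0,0,0]
}}

```text
time: 5.33
tool_pos: [0.5552, 0.005, 0.215]
tcp_rot: [0.3, 3.127, -0.0]
wrist_force: [-2.1, -0.7, 1.7]
width: 0.696
grip_force: 39.7
```

>>> {"fn": "drive_tool", "kwargs": {
  "claw": [50,50,50,50,50],
  "slide": [
    [0.0004,0.002,0],
    [0.0008,0.004,0],
    [0.0012,0.006,0],
    [0.0015,0.0077,0],
    [0.0015,0.0077,0]
  ],
  "yaw": [0,0,0,0,0]
}}

```text
time: 5.75
tool_pos: [0.5563, 0.0088, 0.2149]
tcp_rot: [0.3, 3.126, -0.0]
wrist_force: [-0.0, -2.5, 1.3]
width: 0.699
grip_force: 39.9
```

>>> {"fn": "drive_tool", "kwargs": {
  "claw": [50,50],
  "slide": [
    [0.0002,0.001,0],
    [0.0002,0.001,0]
  ],
  "yaw": [0,0]
}}

```text
time: 5.92
tool_pos: [0.5564, 0.0091, 0.2149]
tcp_rot: [0.3, 3.126, -0.001]
wrist_force: [-0.8, -4.4, 2.0]
width: 0.699
grip_force: 40.0
```

>>> {"fn": "drive_tool", "kwargs": {
  "claw": [50,50],
  "slide": [
    [0.0002,0.001,0],
    [0.0002,0.001,0]
  ],
  "yaw": [0,0]
}}

```text
time: 6.08
tool_pos: [0.5564, 0.0095, 0.2149]
tcp_rot: [0.3, 3.126, -0.001]
wrist_force: [-0.1, -5.5, 3.2]
width: 0.698
grip_force: 40.1
```

>>> {"fn": "drive_tool", "kwargs": {
  "claw": [50,50,50],
  "slide": [
    [0.0002,0.001,0],
    [0.0004,0.002,0],
    [0.0004,0.002,0]
  ],
  "yaw": [0,0,0]
}}

```text
time: 6.33
tool_pos: [0.5564, 0.01, 0.2149]
tcp_rot: [0.301, 3.127, -0.002]
wrist_force: [-1.9, -7.8, 3.9]
width: 0.7
grip_force: 40.4
```

>>> {"fn": "drive_tool", "kwargs": {
  "claw": [50,50,50,50,50],
  "slide": [
    [0.002,-0.0004,0],
    [0.004,-0.0008,0],
    [0.006,-0.0012,0],
    [0.008,-0.0016,0],
    [0.01,-0.002,0]
  ],
  "yaw": [0,0,0,0,0]
}}

```text
time: 6.75
tool_pos: [0.5587, 0.0095, 0.2148]
tcp_rot: [-0.3, -3.118, 0.002]
wrist_force: [-16.6, -6.5, 17.9]
width: 0.697
grip_force: 40.8
```

>>> {"fn": "drive_tool", "kwargs": {
  "claw": [50,50,50],
  "slide": [
    [0.002,-0.0004,0],
    [0.004,-0.0008,0],
    [0.004,-0.0008,0]
  ],
  "yaw": [0,0,0]
}}

```text
time: 7.0
tool_pos: [0.5594, 0.0093, 0.2147]
tcp_rot: [-0.3, -3.114, 0.002]
wrist_force: [-20.4, -4.3, 20.4]
width: 0.694
grip_force: 40.8
```

>>> {"fn": "drive_tool", "kwargs": {
  "claw": [50,50,50],
  "slide": [
    [0.002,-0.0004,0],
    [0.004,-0.0008,0],
    [0.004,-0.0008,0]
  ],
  "yaw": [0,0,0]
}}

```text
time: 7.25
tool_pos: [0.5605, 0.009, 0.2146]
tcp_rot: [-0.299, -3.111, 0.002]
wrist_force: [-24.5, -3.9, 24.8]
width: 0.696
grip_force: 41.0
```

>>> {"fn": "drive_tool", "kwargs": {
  "claw": [50,50,50,50],
  "slide": [
    [-0.005,0.001,0],
    [-0.01,0.002,0.001],
    [-0.016,0.0032,0.002],
    [-0.016,0.0032,0.002]
  ],
  "yaw": [0,0,0,0]
}}

```text
time: 7.58
tool_pos: [0.5561, 0.0096, 0.2149]
tcp_rot: [-0.302, -3.125, 0.003]
wrist_force: [-2.0, -8.2, 1.0]
width: 0.693
grip_force: 39.2
```

Run:
```python
from h import *
st()
c=bot.read_camera("side");np.savez("s2.npz",**c)
a=c["color"][130:270,230:400,::-1]
cv2.imwrite("pics/s2.png",np.clip(cv2.resize(a,(728,600),interpolation=cv2.INTER_CUBIC)*1.3,0,255).astype(np.uint8))
```

```text
t 7.5833 pos [556.1   9.6 214.9] yaw 78.97 F [-2.  -8.2  1. ] w 59.2
```

View pics/s2.png

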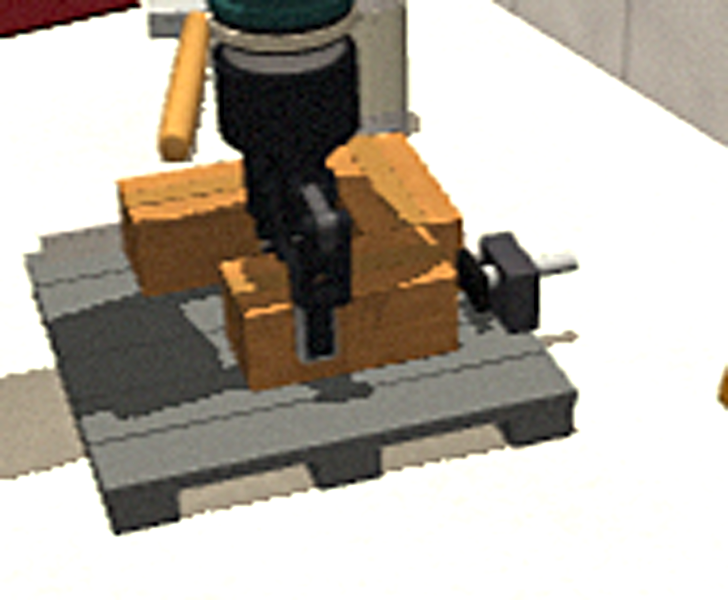

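Run:
```python
from h import *
np.set_printoptions(suppress=True,precision=1)
O=np.array([563.5,48.1]);t=np.radians(-11.1);Rm=np.array([[np.cos(t),-np.sin(t)],[np.sin(t),np.cos(t)]])
c=dict(np.load("top.npz"))
print("buffer face top", (pix2plane(c,[[318,182.5],[323,183.3],[328,184.2]],.068)*1000-O)@Rm)
# brightness profile of the top image along slab x at y=-40, z=.068
xs=np.arange(70,130,3.);w=np.c_[xs,np.full(len(xs),-40.)]@Rm.T+O
def proj(c,X):
    X=(X-np.ravel(c["eye"]))@R.from_rotvec(np.ravel(c["rotation"])).as_matrix();K=c["mtx"]
    return np.c_[K[0,0]*X[:,0]/-X[:,2]+K[0,2],K[1,1]*-X[:,1]/-X[:,2]+K[1,2]]
uv=proj(c,np.c_[w/1000,np.full(len(w),.068)]).astype(np.float32)
g=cv2.cvtColor(c["color"],cv2.COLOR_RGB2GRAY)
print(np.c_[xs,uv,cv2.remap(g,uv[:,:1],uv[:,1:],1)])
s=dict(np.load("s2.npz"));f=lambda a,b:[230+a*170/728,130+b*140/600]
P=[f(458,265),f(460,218),f(218,262),f(250,302),f(118,180)]
print("side z=.08: newFarR,laidFarFarR,newNearL,newNearR, laidleftNearL?",(pix2plane(s,P,.08)*1000-O)@Rm)
print("side bottom farR,nearR",(pix2plane(s,[f(458,350),f(252,390)],.03)*1000-O)@Rm)
```

```text
buffer face top [[ 94.  -26.4]
 [ 94.4 -40.3]
 [ 94.6 -54.2]]
[[ 70.  321.2 192.   78. ]
 [ 73.  321.4 190.9  76. ]
 [ 76.  321.7 189.8  76. ]
 [ 79.  321.9 188.8  77. ]
 [ 82.  322.1 187.7  76. ]
 [ 85.  322.3 186.6  75. ]
 [ 88.  322.5 185.6  75. ]
 [ 91.  322.7 184.5  71. ]
 [ 94.  322.9 183.4  62. ]
 [ 97.  323.1 182.4  47. ]
 [100.  323.3 181.3  38. ]
 [103.  323.5 180.2  44. ]
 [106.  323.7 179.2  65. ]
 [109.  323.9 178.1  86. ]
 [112.  324.1 177.   91. ]
 [115.  324.3 176.   74. ]
 [118.  324.5 174.9  58. ]
 [121.  324.7 173.9  55. ]
 [124.  324.9 172.8  54. ]
 [127.  325.1 171.7  54. ]]
side z=.08: newFarR,laidFarFarR,newNearL,newNearR, laidleftNearL? [[ 86.1 -58.7]
 [105.3  -9.1]
 [-37.5  -8.3]
 [-31.6 -56. ]
 [-70.4 108.1]]
side bottom farR,nearR [[ 82.7 -67. ]
 [-36.2 -65.2]]
```

The buffer face measures at about x=95, and the carton's far end is at about 85. So the load I felt was the gripped carton jamming on the deck, not the buffer. I'll release it and push the near end with shut fingers.

>>> {"fn": "drive_tool", "kwargs": {
  "claw": [82,82,82,82,82,82,82,82],
  "slide": [
    [0,0,0],
    [0,0,0],
    [0,0,0],
    [0,0,0],
    [0,0,0.05],
    [0,0,0.11],
    [0,0,0.17],
    [0,0,0.17]
  ],
  "yaw": [0,0,0,0,0,0,0,0]
}}

```text
time: 8.3
tool_pos: [0.5602, 0.011, 0.3074]
tcp_rot: [0.298, 3.116, 0.002]
wrist_force: [1.2, -0.2, 1.1]
width: 0.958
grip_force: 0.0
```

>>> {"fn": "drive_tool", "kwargs": {
  "claw": [0,0,0,0,0,0,0,0],
  "slide": [
    [-0.06,0.012,0],
    [-0.122,0.024,0],
    [-0.122,0.024,0],
    [-0.122,0.024,0],
    [-0.122,0.024,0],
    [-0.122,0.024,0],
    [-0.122,0.024,0],
    [-0.122,0.024,0]
  ],
  "yaw": [0,0,0,0,0,0,0,0]
}}

```text
time: 8.97
tool_pos: [0.4972, 0.0225, 0.3007]
tcp_rot: [0.3, 3.127, 0.0]
wrist_force: [1.0, 1.0, -0.3]
width: -0.003
grip_force: 0.0
```

Run:
```python
from h import *
np.set_printoptions(suppress=True,precision=1)
O=np.array([563.5,48.1]);t=np.radians(-11.1);Rm=np.array([[np.cos(t),-np.sin(t)],[np.sin(t),np.cos(t)]])
st();print("tcp slab",(bot.read_state()["tool_pos"][:2]*1000-O)@Rm)
c=bot.read_camera("wrist");np.savez("w3.npz",**c)
g=cv2.cvtColor(c["color"],cv2.COLOR_RGB2GRAY)
cv2.imwrite("pics/w3.png",c["color"][...,::-1])
L=cv2.createLineSegmentDetector().detect(g)[0][:,0]
for l in L:
    if np.hypot(l[2]-l[0],l[3]-l[1])>45:
        w8=pix2plane(c,l.reshape(2,2),.08)*1000
        print(l.round(0),np.degrees(np.arctan2(*(w8[1]-w8[0])[::-1])).round(1),((w8-O)@Rm).ravel())
```

```text
t 8.9667 pos [497.2  22.5 300.7] yaw 79.02 F [ 1.   1.  -0.3] w -0.3
tcp slab [-60.1 -37.8]
[ 44. 399. 241. 291.] 110.3 [  79.9 -240.9  -12.   -90.5]
[404. 291. 599. 398.] 47.8 [-12.3  16.5  78.3 166.5]
[555. 117. 540. 191.] -11.2 [-123.1   91.5  -80.4   91.4]
[194.  99. 563. 101.] 78.8 [-131.9 -107.3 -131.7   94.2]
[214. 303. 192. 100.] 168.9 [  -2.4 -108.5 -131.4 -108.4]
[568. 207. 532. 359.] -11.2 [-70.6 110.4  43.1 110.3]
[255. 102. 266. 298.] -11.1 [-130.7  -74.2   -6.3  -74.2]
[429. 196. 437. 128.] 168.5 [ -77.2   26.4 -116.9   26.7]
[451.  21. 456.  98.] -0.1 [-171.    28.  -133.    35.4]
[563. 205. 492. 204.] -102.0 [-71.3 107.4 -72.   64.4]
[263. 299. 252. 102.] 168.8 [  -5.3  -76.4 -130.7  -76.2]
[318. 291. 319. 242.] 168.6 [-12.1 -39.6 -46.9 -39.4]
[326. 242. 326. 292.] -10.3 [-46.9 -35.  -11.2 -34.5]
[505. 104. 493. 182.] -11.1 [-129.9   62.8  -85.8   62.8]
[489. 182. 502. 104.] 168.8 [ -85.8   60.7 -129.9   60.8]
[318. 224. 318. 153.] 168.8 [ -58.7  -39.8 -102.6  -39.7]
[380. 118. 376. 183.] -10.9 [-122.3   -5.6  -84.8   -5.5]
[315. 154. 315. 224.] -11.4 [-101.8  -41.8  -58.6  -42. ]
[373. 182. 376. 118.] 169.0 [ -85.6   -7.5 -122.2   -7.5]
[419. 293. 429. 197.] 168.7 [-10.4  26.3 -76.6  26.5]
[428. 300. 439. 208.] 168.9 [ -4.9  32.9 -69.4  32.9]
[430. 106. 382. 115.] -90.5 [-128.8   21.5 -123.9   -4.7]
[524. 182. 536. 117.] 169.0 [ -85.8   81.  -123.1   81. ]
[469. 204. 453. 313.] -11.1 [-71.8  50.6   5.1  50.6]
[371. 231. 374. 186.] 168.7 [-54.6  -7.1 -83.3  -7. ]
[432. 204. 423. 292.] -11.1 [-71.8  28.5 -11.3  28.5]
[375. 216. 371. 286.] -11.3 [-64.5  -5.5 -15.9  -5.7]
```

View pics/w3.png

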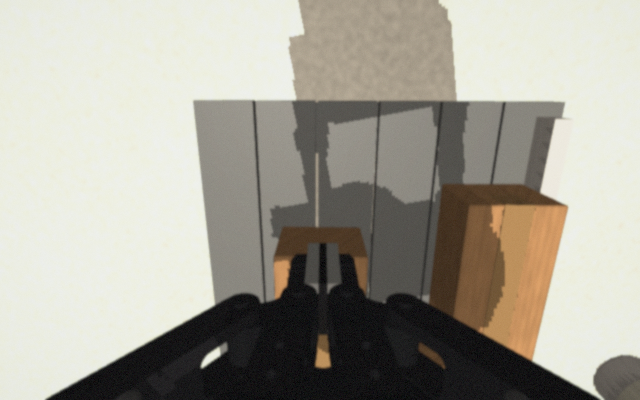

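The wrist view shows the new carton's near edge at about row 254 (slab x about −37), with its sides at columns 274 and 367. It is straight, so I'm lowering the shut fingers behind it.

>>> {"fn": "drive_tool", "kwargs": {
  "claw": [0,0,0,0,0,0,0,0],
  "slide": [
    [0,0,-0.06],
    [0,0,-0.12],
    [0,0,-0.16],
    [0,0,-0.17],
    [0,0,-0.17],
    [0.006,-0.0012,-0.17],
    [0.012,-0.0024,-0.17],
    [0.012,-0.0024,-0.17]
  ],
  "yaw": [0,0,0,0,0,0,0,0]
}}

```text
time: 9.68
tool_pos: [0.5043, 0.0213, 0.2176]
tcp_rot: [0.3, 3.123, 0.001]
wrist_force: [0.1, -0.5, 0.3]
width: -0.001
grip_force: 0.0
```

>>> {"fn": "drive_tool", "kwargs": {
  "claw": [0,0,0,0,0,0,0,0],
  "slide": [
    [0.002,-0.0004,0],
    [0.004,-0.0008,0],
    [0.006,-0.0012,0],
    [0.008,-0.0016,0],
    [0.01,-0.002,0],
    [0.012,-0.0024,0],
    [0.014,-0.0028,0],
    [0.014,-0.0028,0]
  ],
  "yaw": [0,0,0,0,0,0,0,0]
}}

```text
time: 10.35
tool_pos: [0.5091, 0.0201, 0.2155]
tcp_rot: [-0.3, -3.126, 0.0]
wrist_force: [-1.7, -0.1, 1.4]
width: -0.003
grip_force: 0.7
```

>>> {"fn": "drive_tool", "kwargs": {
  "claw": [0,0,0,0,0],
  "slide": [
    [0.002,-0.0004,0],
    [0.004,-0.0008,0],
    [0.006,-0.0012,0],
    [0.008,-0.0016,0],
    [0.008,-0.0016,0]
  ],
  "yaw": [0,0,0,0,0]
}}

```text
time: 10.77
tool_pos: [0.5136, 0.0192, 0.2154]
tcp_rot: [0.3, 3.127, -0.0]
wrist_force: [-1.4, 1.0, -1.0]
width: -0.002
grip_force: 0.4
```

>>> {"fn": "drive_tool", "kwargs": {
  "claw": [0,0,0,0,0],
  "slide": [
    [0.002,-0.0004,0],
    [0.004,-0.0008,0],
    [0.006,-0.0012,0],
    [0.008,-0.0016,0],
    [0.008,-0.0016,0]
  ],
  "yaw": [0,0,0,0,0]
}}

```text
time: 11.18
tool_pos: [0.5176, 0.0184, 0.2156]
tcp_rot: [0.3, 3.127, -0.0]
wrist_force: [-0.5, -0.8, -1.3]
width: -0.003
grip_force: 0.3
```

>>> {"fn": "drive_tool", "kwargs": {
  "claw": [0,0,0],
  "slide": [
    [0.002,-0.0004,0],
    [0.004,-0.0008,0],
    [0.004,-0.0008,0]
  ],
  "yaw": [0,0,0]
}}

```text
time: 11.43
tool_pos: [0.5195, 0.018, 0.2156]
tcp_rot: [0.3, 3.127, -0.0]
wrist_force: [-1.8, 0.1, 0.7]
width: -0.003
grip_force: 0.6
```

>>> {"fn": "drive_tool", "kwargs": {
  "claw": [0,0,0],
  "slide": [
    [0.002,-0.0004,0],
    [0.004,-0.0008,0],
    [0.004,-0.0008,0]
  ],
  "yaw": [0,0,0]
}}

```text
time: 11.68
tool_pos: [0.5216, 0.0176, 0.2156]
tcp_rot: [0.3, 3.127, -0.0]
wrist_force: [-0.9, -0.0, -0.6]
width: -0.0
grip_force: 0.8
```

>>> {"fn": "drive_tool", "kwargs": {
  "claw": [0,0,0],
  "slide": [
    [0.002,-0.0004,0],
    [0.004,-0.0008,0],
    [0.004,-0.0008,0]
  ],
  "yaw": [0,0,0]
}}

```text
time: 11.93
tool_pos: [0.5234, 0.0172, 0.2156]
tcp_rot: [-0.3, -3.127, 0.0]
wrist_force: [-2.9, 0.6, 2.4]
width: 0.004
grip_force: 1.4
```

>>> {"fn": "drive_tool", "kwargs": {
  "claw": [0,0,0],
  "slide": [
    [0.002,-0.0004,0],
    [0.004,-0.0008,0],
    [0.004,-0.0008,0]
  ],
  "yaw": [0,0,0]
}}

```text
time: 12.18
tool_pos: [0.5241, 0.017, 0.2154]
tcp_rot: [-0.3, -3.123, -0.0]
wrist_force: [-7.5, 2.2, 7.0]
width: 0.0
grip_force: 4.3
```

>>> {"fn": "drive_tool", "kwargs": {
  "claw": [0,0,0],
  "slide": [
    [0.002,-0.0004,0],
    [0.004,-0.0008,0],
    [0.004,-0.0008,0]
  ],
  "yaw": [0,0,0]
}}

```text
time: 12.43
tool_pos: [0.5248, 0.0169, 0.215]
tcp_rot: [-0.3, -3.119, -0.0]
wrist_force: [-13.2, 3.0, 11.0]
width: -0.001
grip_force: 6.8
```

The buffer takes the load at about 13 N, which gives p of roughly 13 mm. I'm backing off and going for the right carton.

>>> {"fn": "drive_tool", "kwargs": {
  "claw": [0,0,0,85,85,85,85,85],
  "slide": [
    [-0.02,0.004,0],
    [-0.05,0.01,0],
    [-0.05,0.01,0.07],
    [-0.05,0.01,0.15],
    [-0.05,-0.07,0.2],
    [-0.05,-0.15,0.2],
    [-0.05,-0.23,0.2],
    [-0.05,-0.31,0.2]
  ],
  "yaw": [0,0,0,-0.035,-0.07,-0.105,-0.14,-0.175]
}}

```text
time: 13.1
tool_pos: [0.503, -0.1402, 0.3176]
tcp_rot: [1.141, 2.92, 0.0]
wrist_force: [1.4, -0.5, -0.2]
width: 0.709
grip_force: 0.0
```

>>> {"fn": "drive_tool", "kwargs": {
  "claw": [85,85,85,85,85,85,85,85],
  "slide": [
    [0,-0.07,0],
    [0,-0.14,0],
    [0,-0.21,0],
    [0,-0.28,0],
    [0,-0.32,0],
    [0,-0.32,0],
    [0,-0.32,0],
    [0,-0.32,0]
  ],
  "yaw": [-0.04,-0.08,-0.12,-0.16,-0.2,-0.24,-0.28,-0.32]
}}

```text
time: 13.77
tool_pos: [0.5025, -0.2998, 0.3158]
tcp_rot: [2.408, 2.014, 0.001]
wrist_force: [0.7, 0.0, 0.1]
width: 0.998
grip_force: 0.0
```

Run:
```python
from h import *
st()
```

```text
t 13.7667 pos [ 502.5 -299.8  315.8] yaw -10.2 F [0.7 0.  0.1] w 85.3
```

>>> {"fn": "drive_tool", "kwargs": {
  "claw": [85,85,85,85],
  "slide": [
    [-0.021,-0.068,0],
    [-0.021,-0.068,0],
    [-0.021,-0.068,0],
    [-0.021,-0.068,0]
  ],
  "yaw": [-0.0933,-0.0933,-0.0933,-0.0933]
}}

```text
time: 14.1
tool_pos: [0.4919, -0.3334, 0.3158]
tcp_rot: [2.672, 1.648, 0.001]
wrist_force: [-0.6, 1.1, 0.2]
width: 0.995
grip_force: 0.0
```

Run:
```python
from h import *
np.set_printoptions(suppress=True,precision=1)
st()
c=bot.read_camera("wrist")
g=cv2.cvtColor(c["color"],cv2.COLOR_RGB2GRAY)
H,S,V=cv2.split(cv2.cvtColor(c["color"],cv2.COLOR_RGB2HSV))
print(cut(c,(S>90)&(V>60)&(H<25),.05))
L=cv2.createLineSegmentDetector().detect(g)[0][:,0]
for l in L:
    if np.hypot(l[2]-l[0],l[3]-l[1])>60:
        w8=pix2plane(c,l.reshape(2,2),.05)*1000
        print(l.round(0),np.degrees(np.arctan2(*(w8[1]-w8[0])[::-1])).round(1),w8.ravel())
t=bot.read_camera("top")
o=np.hstack([cv2.resize(c["color"],None,fx=.55,fy=.55),cv2.resize(t["color"][140:280,235:375],(440,440),interpolation=cv2.INTER_CUBIC)[:220*2][:220*2]]) if 0 else None
a=cv2.resize(c["color"],(480,300));b=cv2.resize(t["color"][150:275,240:370],(312,300),interpolation=cv2.INTER_CUBIC)
cv2.imwrite("pics/w4.png",np.hstack([a,b])[...,::-1]); np.savez("t4.npz",**t)
```

```text
t 14.1 pos [ 491.9 -333.4  315.8] yaw -26.67 F [-0.6  1.1  0.2] w 85.0
(array([ 479. , -357.7]), array([ 58.9, 120.8]), np.float32(62.2), [[425.0, -397.0], [477.0, -425.0], [533.0, -318.0], [481.0, -291.0]])
[264. 360. 325. 367.] -35.0 [ 381.5 -441.7  424.9 -472.1]
[577. 323. 639. 389.] -71.1 [ 633.7 -526.   666.6 -622. ]
[ -0. 396.  67. 323.] 18.2 [ 148.3 -369.5  253.4 -334.9]
[283. 299. 280. 154.] 62.1 [ 425.  -395.3  480.7 -290. ]
[365. 156. 357. 301.] -117.4 [ 533.5 -317.6  478.6 -423.5]
[605. 220. 544. 193.] 130.5 [ 675.7 -443.4  640.1 -401.7]
[288. 145. 357. 146.] -27.8 [ 488.8 -286.6  531.5 -309.1]
[361. 156. 284. 155.] 152.6 [ 530.9 -316.8  482.9 -291.9]
```

View pics/w4.png

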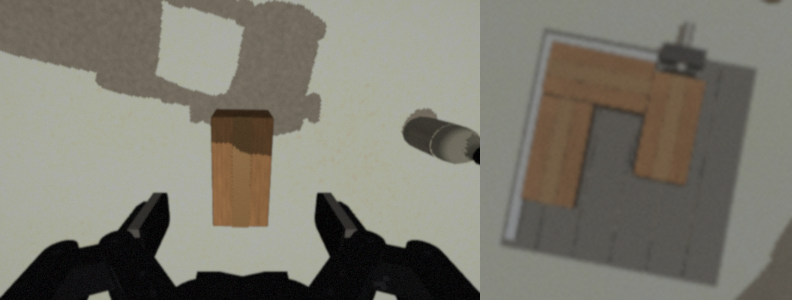

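The top crop shows the first carton sitting square between laid_far and the buffer. The wrist view shows the right carton centred at (479,−357), at 62.4°.

>>> {"fn": "drive_tool", "kwargs": {
  "claw": [85,85,85,85,85,85,85,85],
  "slide": [
    [-0.0026,-0.0042,-0.04],
    [-0.0026,-0.0042,-0.1],
    [-0.0026,-0.0042,-0.16],
    [-0.0026,-0.0042,-0.22],
    [-0.0026,-0.0042,-0.25],
    [-0.0026,-0.0042,-0.266],
    [-0.0026,-0.0042,-0.266],
    [-0.0026,-0.0042,-0.266]
  ],
  "yaw": [-0.005,-0.005,-0.005,-0.005,-0.005,-0.005,-0.005,-0.005]
}}

```text
time: 14.87
tool_pos: [0.4909, -0.3347, 0.1829]
tcp_rot: [2.684, 1.632, 0.0]
wrist_force: [-0.0, -0.4, -0.8]
width: 0.997
grip_force: 0.0
```

>>> {"fn": "drive_tool", "kwargs": {
  "claw": [50,50,50,50,50,50,50,50],
  "slide": [
    [0,0,0],
    [0,0,0],
    [0,0,0],
    [0,0,0],
    [0,0,0],
    [0,0,0],
    [0,0,0],
    [0,0,0]
  ],
  "yaw": [0,0,0,0,0,0,0,0],
  "newtons": 35
}}

```text
time: 15.53
tool_pos: [0.4915, -0.3353, 0.1847]
tcp_rot: [2.682, 1.629, 0.002]
wrist_force: [-0.0, 0.2, 6.8]
width: 0.697
grip_force: 39.8
```

>>> {"fn": "drive_tool", "kwargs": {
  "claw": [50,50,50,50,50,50,50],
  "slide": [
    [0,0,0.03],
    [0,0,0.08],
    [0,0,0.14],
    [0,0,0.2],
    [0,0,0.26],
    [0,0,0.27],
    [0,0,0.27]
  ],
  "yaw": [0,0,0,0,0,0,0]
}}

```text
time: 16.12
tool_pos: [0.4914, -0.3353, 0.3207]
tcp_rot: [2.68, 1.628, 0.004]
wrist_force: [0.2, -0.2, -2.1]
width: 0.698
grip_force: 39.1
```

Run:
```python
from h import *
np.set_printoptions(suppress=True,precision=1)
st()
O=np.array([563.5,48.1]);t=np.radians(-11.1);Rm=np.array([[np.cos(t),-np.sin(t)],[np.sin(t),np.cos(t)]])
c=dict(np.load("t4.npz"));H,S,V=cv2.split(cv2.cvtColor(c["color"],cv2.COLOR_RGB2HSV))
m=((S>80)&(V>60)&(H<25)).astype(np.uint8)
g=cv2.cvtColor(c["color"],cv2.COLOR_RGB2GRAY).astype(np.float32)
def proj(c,X):
    X=(X-np.ravel(c["eye"]))@R.from_rotvec(np.ravel(c["rotation"])).as_matrix();K=c["mtx"]
    return np.c_[K[0,0]*X[:,0]/-X[:,2]+K[0,2],K[1,1]*-X[:,1]/-X[:,2]+K[1,2]]
def prof(P,ax):
    w=P@Rm.T+O;uv=proj(c,np.c_[w/1000,np.full(len(w),.08)]).astype(np.float32)
    print(ax,np.c_[P[:,ax],cv2.remap(S.astype(np.float32),uv[:,:1],uv[:,1:],1)].astype(int).tolist())
x=np.arange(-50,0,3.)
for y in(-60,-40,-20):prof(np.c_[x,np.full(len(x),y)],0)
x=np.arange(-90,-50,3.)
prof(np.c_[x,np.full(len(x),80.)],0)
```

```text
t 16.1167 pos [ 491.4 -335.3  320.7] yaw -27.46 F [ 0.2 -0.2 -2.1] w 59.6
0 [[-50, 20], [-47, 20], [-44, 18], [-41, 18], [-38, 17], [-35, 19], [-32, 18], [-29, 23], [-26, 32], [-23, 63], [-20, 100], [-17, 110], [-14, 111], [-11, 111], [-8, 110], [-5, 112], [-2, 111]]
0 [[-50, 23], [-47, 23], [-44, 25], [-41, 24], [-38, 23], [-35, 26], [-32, 24], [-29, 23], [-26, 33], [-23, 62], [-20, 91], [-17, 101], [-14, 99], [-11, 102], [-8, 101], [-5, 103], [-2, 102]]
0 [[-50, 19], [-47, 21], [-44, 19], [-41, 19], [-38, 21], [-35, 21], [-32, 21], [-29, 19], [-26, 20], [-23, 56], [-20, 98], [-17, 114], [-14, 113], [-11, 111], [-8, 114], [-5, 113], [-2, 112]]
0 [[-90, 18], [-87, 20], [-84, 20], [-81, 22], [-78, 23], [-75, 30], [-72, 52], [-69, 83], [-66, 94], [-63, 97], [-60, 99], [-57, 100], [-54, 97], [-51, 98]]
```

>>> {"fn": "drive_tool", "kwargs": {
  "claw": [50,50,50,50,50,50,50,50],
  "slide": [
    [0.003,0.06,0],
    [0.006,0.13,0],
    [0.009,0.2,0],
    [0.012,0.27,0],
    [0.015,0.34,0],
    [0.018,0.41,0],
    [0.021,0.48,0],
    [0.025,0.55,0]
  ],
  "yaw": [0.02,0.04,0.06,0.08,0.091,0.091,0.091,0.091]
}}

```text
time: 16.78
tool_pos: [0.5015, -0.0579, 0.3148]
tcp_rot: [-2.423, -1.994, 0.005]
wrist_force: [0.7, 0.1, -2.2]
width: 0.701
grip_force: 39.0
```

>>> {"fn": "drive_tool", "kwargs": {
  "claw": [50,50,50,50,50,50],
  "slide": [
    [0.004,0.065,0],
    [0.009,0.13,0],
    [0.013,0.19,0],
    [0.016,0.24,0],
    [0.016,0.2536,0],
    [0.016,0.2536,0]
  ],
  "yaw": [0,0,0,0,0,0]
}}

```text
time: 17.28
tool_pos: [0.5099, 0.0687, 0.3152]
tcp_rot: [-2.42, -1.999, 0.005]
wrist_force: [-0.6, -1.1, -2.3]
width: 0.698
grip_force: 39.0
```

Run:
```python
from h import *
np.set_printoptions(suppress=True,precision=1)
st()
O=np.array([563.5,48.1]);t=np.radians(-11.1);Rm=np.array([[np.cos(t),-np.sin(t)],[np.sin(t),np.cos(t)]])
print("tcp slab",(bot.read_state()["tool_pos"][:2]*1000-O)@Rm)
c=bot.read_camera("wrist");zt=bot.read_state()["tool_pos"][2]-.185+.05
g=cv2.cvtColor(c["color"],cv2.COLOR_RGB2GRAY)
cv2.imwrite("pics/w5.png",c["color"][...,::-1]);print(zt)
L=cv2.createLineSegmentDetector().detect(g)[0][:,0]
for l in L:
    if np.hypot(l[2]-l[0],l[3]-l[1])>45:
        w8=pix2plane(c,l.reshape(2,2),zt)*1000;w=pix2plane(c,l.reshape(2,2),.08)*1000
        print(l.round(0),((w8-O)@Rm).ravel(),((w-O)@Rm).ravel())
```

```text
t 17.2833 pos [509.9  68.7 315.2] yaw -10.9 F [-0.6 -1.1 -2.3] w 59.6
tcp slab [-56.5   9.9]
0.18047533548851213
[ 24. 399. 127. 307.] [-178.2  -33.  -128.7   10.8] [-294.1 -147.8 -197.2  -62.1]
[522. 312. 621. 399.] [ 15.7  10.1  62.9 -30.8] [  85.4  -63.4  177.9 -143.6]
[591. 259. 579. 303.] [35.6 31.6 35.6 14. ] [124.4 -21.4 124.3 -55.8]
[236. 253. 229. 168.] [-87.3  33.1 -87.2  63.2] [-116.2  -18.5 -116.    40.4]
[406.  24. 463.  27.] [-34.2 104.7 -18.  104.2] [-12.3 121.8  19.5 120.7]
[337.  47. 473.  47.] [-53.5  98.8 -14.4  98.9] [-50.  110.2  26.4 110.4]
[227.  50. 297.  51.] [-85.1  97.8 -65.   97.8] [-112.   108.2  -72.5  108.2]
[548.  45. 619.  48.] [ 6.9 99.4 27.4 98.8] [ 68.2 111.4 108.3 110.1]
[502. 117. 511.  49.] [-3.1 79.4 -3.6 98.4] [ 48.7  72.2  47.6 109.4]
[238. 263. 242. 339.] [-86.8  29.2 -87.4  -3. ] [-115.2  -26.  -116.4  -89.1]
[596.  31. 449.  31.] [ 19.5 103.1 -21.7 103.2] [ 92.9 118.6  12.1 118.7]
[464.  26. 597.  27.] [-17.7 104.3  19.6 104.3] [ 20.1 121.   93.  120.9]
[346.  30. 227.  30.] [-51.1 103.2 -84.7 103.2] [ -45.3  118.8 -111.1  118.8]
[622.  50
[... 642 characters left out ...]
1 -142.8   36.8] [-181.8   -2.7 -224.9  -11.2]
[402. 333. 408. 259.] [-27.4   0.2 -27.5  31.1] [  1.  -82.8   0.8 -22.4]
[453. 205. 399. 205.] [-14.4  51.1 -32.1  51. ] [26.5 16.8 -8.1 16.6]
[441.  31. 351.  30.] [-24.2 103.1 -49.7 103.1] [  7.3 118.7 -42.5 118.6]
[552.  64. 521. 210.] [ 9.1 94.4  8.3 49.3] [ 72.4 101.5  70.9  13.3]
[567. 246. 554. 299.] [26.3 36.4 26.3 15.5] [106.2 -12.  106.2 -52.9]
[294.  54. 234.  54.] [-65.7  96.8 -83.1  96.9] [ -74.   106.2 -107.9  106.4]
[409. 224. 266. 223.] [-28.2  44.1 -76.5  44.2] [ -0.5   3.2 -95.    3.3]
[297. 185. 383. 185.] [-65.7  57.6 -37.8  57.7] [-74.   29.6 -19.3  29.7]
[406. 216. 453. 216.] [-29.7  47.1 -13.9  47.1] [-3.5  8.9 27.5  9. ]
```

View pics/w5.png

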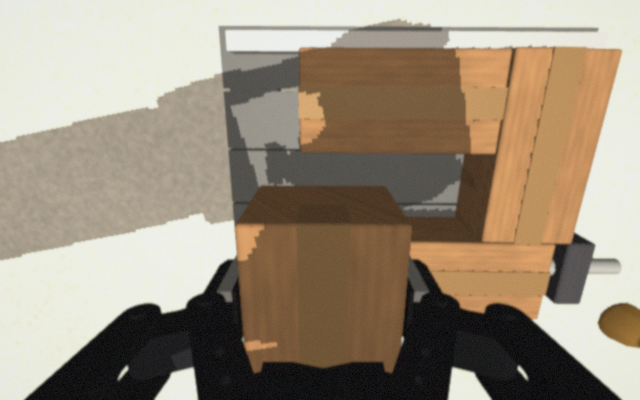

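The wrist view shows the carried carton's left end at slab y=44 and its sides at x=−87 and −27, so there is clearance all round. Lowering it.

>>> {"fn": "drive_tool", "kwargs": {
  "claw": [50,50,50,50,50,50,50,50],
  "slide": [
    [0,0,-0.05],
    [0,0,-0.1],
    [0,0,-0.14],
    [0,0,-0.165],
    [0,0,-0.178],
    [0,0,-0.184],
    [0,0,-0.188],
    [0,0,-0.188]
  ],
  "yaw": [0,0,0,0,0,0,0,0]
}}

```text
time: 18.0
tool_pos: [0.5113, 0.0666, 0.2238]
tcp_rot: [2.426, 1.995, 0.001]
wrist_force: [0.9, 0.0, -1.8]
width: 0.694
grip_force: 39.0
```

>>> {"fn": "drive_tool", "kwargs": {
  "claw": [50,50,50,50],
  "slide": [
    [0,0,-0.003],
    [0,0,-0.006],
    [0,0,-0.009],
    [0,0,-0.009]
  ],
  "yaw": [0,0,0,0]
}}

```text
time: 18.33
tool_pos: [0.5111, 0.0672, 0.2193]
tcp_rot: [2.425, 1.997, 0.001]
wrist_force: [0.7, -0.6, -2.9]
width: 0.696
grip_force: 39.0
```

>>> {"fn": "drive_tool", "kwargs": {
  "claw": [50,50,50,50],
  "slide": [
    [0,0,-0.002],
    [0,0,-0.004],
    [0,0,-0.006],
    [0,0,-0.006]
  ],
  "yaw": [0,0,0,0]
}}

```text
time: 18.67
tool_pos: [0.5109, 0.0672, 0.2159]
tcp_rot: [-2.425, -1.997, 0.001]
wrist_force: [0.3, -0.2, -1.2]
width: 0.698
grip_force: 39.0
```

>>> {"fn": "drive_tool", "kwargs": {
  "claw": [50,50,50],
  "slide": [
    [0,0,-0.002],
    [0,0,-0.003],
    [0,0,-0.003]
  ],
  "yaw": [0,0,0]
}}

```text
time: 18.92
tool_pos: [0.5111, 0.0672, 0.2148]
tcp_rot: [-2.425, -1.997, 0.0]
wrist_force: [-0.5, 0.6, 0.9]
width: 0.694
grip_force: 39.1
```

>>> {"fn": "drive_tool", "kwargs": {
  "claw": [82,82,82,82,82,82,82,82],
  "slide": [
    [0,0,0],
    [0,0,0],
    [0,0,0],
    [0,0,0],
    [0,0,0.05],
    [0,0,0.11],
    [0,0,0.17],
    [0,0,0.17]
  ],
  "yaw": [0,0,0,0,0,0,0,0]
}}

```text
time: 19.58
tool_pos: [0.5139, 0.0674, 0.3062]
tcp_rot: [2.42, 1.993, 0.015]
wrist_force: [1.3, -0.3, 0.8]
width: 0.959
grip_force: 0.0
```

>>> {"fn": "drive_tool", "kwargs": {
  "claw": [0,0,0,0,0,0,0,0],
  "slide": [
    [-0.016,-0.07,0],
    [-0.032,-0.14,0],
    [-0.044,-0.203,0],
    [-0.044,-0.203,0],
    [-0.044,-0.203,0],
    [-0.044,-0.203,0],
    [-0.044,-0.203,0],
    [-0.044,-0.203,0]
  ],
  "yaw": [0,0,0,0,0,0,0,0]
}}

```text
time: 20.25
tool_pos: [0.4892, -0.0334, 0.2995]
tcp_rot: [-2.424, -1.998, -0.0]
wrist_force: [-0.4, -0.3, 0.3]
width: -0.001
grip_force: 0.0
```

Run:
```python
from h import *
np.set_printoptions(suppress=True,precision=1)
st()
O=np.array([563.5,48.1]);t=np.radians(-11.1);Rm=np.array([[np.cos(t),-np.sin(t)],[np.sin(t),np.cos(t)]])
print("tcp slab",(bot.read_state()["tool_pos"][:2]*1000-O)@Rm)
c=bot.read_camera("wrist");np.savez("w6.npz",**c)
g=cv2.cvtColor(c["color"],cv2.COLOR_RGB2GRAY)
cv2.imwrite("pics/w6.png",c["color"][...,::-1])
L=cv2.createLineSegmentDetector().detect(g)[0][:,0]
for l in L:
    w=(pix2plane(c,l.reshape(2,2),.08)*1000-O)@Rm
    if np.hypot(*(w[1]-w[0]))>35 and (np.abs(w)<125).all():print(l.round(0),w.ravel())
```

```text
t 20.25 pos [489.2 -33.4 299.5] yaw -11.0 F [-0.4 -0.3  0.3] w -0.1
tcp slab [-57.2 -94.3]
[228. 237. 218. 127.] [-115.3 -103.1 -115.3  -36.5]
[632.  78. 539.  78.] [107.1 -10.2  58.  -10.7]
[563. 239. 229. 238.] [  90.9 -104.2 -114.6 -104. ]
[273.  77. 274. 179.] [-84.1 -10.3 -85.7 -66.6]
[453. 185. 568. 185.] [ 19.  -69.8  86.3 -69.4]
[571. 189. 454. 189.] [ 88.3 -72.1  20.  -72.1]
[389.  76. 382. 181.] [-22.1  -9.5 -22.8 -67.1]
[376. 177. 382.  77.] [-26.1 -64.9 -25.7 -10.1]
[626.  89. 606. 167.] [105.5 -15.8 105.5 -58.8]
[378. 185. 448. 184.] [-24.9 -69.9  16.  -69.2]
[449. 189. 378. 189.] [ 17.1 -72.  -24.8 -72. ]
```

View pics/w6.png

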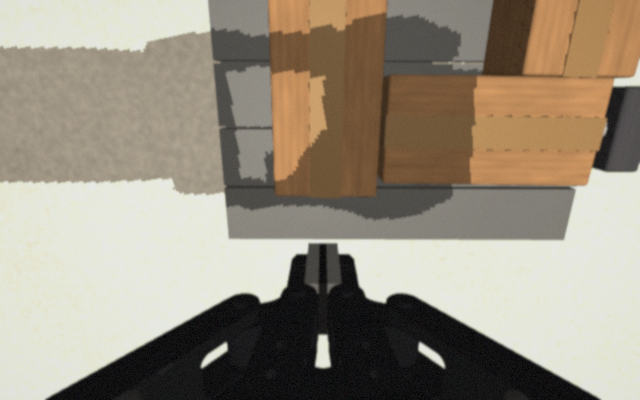

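The wrist view shows the last carton at columns 274–380 with its right end at about row 196 (y about −76). It has a gap of about 4 mm to the buffer carton. Next I push it +y against laid_left.

>>> {"fn": "drive_tool", "kwargs": {
  "claw": [0,0,0,0,0,0,0,0],
  "slide": [
    [0.003,-0.0006,-0.06],
    [0.003,-0.0006,-0.12],
    [0.003,-0.0006,-0.16],
    [0.003,-0.0006,-0.167],
    [0.003,-0.0006,-0.167],
    [0.004,0.006,-0.167],
    [0.005,0.01,-0.167],
    [0.005,0.01,-0.167]
  ],
  "yaw": [0,0,0,0,0,0,0,0]
}}

```text
time: 20.97
tool_pos: [0.4927, -0.029, 0.2179]
tcp_rot: [2.423, 1.996, 0.004]
wrist_force: [0.7, 0.3, 0.6]
width: 0.002
grip_force: 0.0
```

>>> {"fn": "drive_tool", "kwargs": {
  "claw": [0,0,0,0,0],
  "slide": [
    [0.0004,0.002,0],
    [0.0008,0.004,0],
    [0.0012,0.006,0],
    [0.0016,0.008,0],
    [0.0016,0.008,0]
  ],
  "yaw": [0,0,0,0,0]
}}

```text
time: 21.38
tool_pos: [0.4926, -0.0254, 0.2165]
tcp_rot: [2.425, 1.996, 0.001]
wrist_force: [0.2, -1.3, 0.5]
width: 0.002
grip_force: 0.9
```

>>> {"fn": "drive_tool", "kwargs": {
  "claw": [0,0,0],
  "slide": [
    [0.0004,0.002,0],
    [0.0008,0.004,0],
    [0.0008,0.004,0]
  ],
  "yaw": [0,0,0]
}}

```text
time: 21.63
tool_pos: [0.4927, -0.0233, 0.2161]
tcp_rot: [-2.425, -1.997, 0.0]
wrist_force: [0.7, -2.6, 1.2]
width: 0.005
grip_force: 1.0
```

>>> {"fn": "drive_tool", "kwargs": {
  "claw": [0,0,0],
  "slide": [
    [0.0004,0.002,0],
    [0.0008,0.004,0],
    [0.0008,0.004,0]
  ],
  "yaw": [0,0,0]
}}

```text
time: 21.88
tool_pos: [0.4931, -0.0212, 0.216]
tcp_rot: [-2.425, -1.997, 0.0]
wrist_force: [-0.5, -2.5, 2.0]
width: -0.004
grip_force: 1.0
```

>>> {"fn": "drive_tool", "kwargs": {
  "claw": [0,0,0],
  "slide": [
    [0.0004,0.002,0],
    [0.0008,0.004,0],
    [0.0008,0.004,0]
  ],
  "yaw": [0,0,0]
}}

```text
time: 22.13
tool_pos: [0.4934, -0.0199, 0.216]
tcp_rot: [2.424, 1.997, -0.002]
wrist_force: [-1.1, -6.0, 2.4]
width: 0.001
grip_force: 3.4
```

>>> {"fn": "drive_tool", "kwargs": {
  "claw": [0,0,0],
  "slide": [
    [0.0004,0.002,0],
    [0.0004,0.002,0],
    [0.0004,0.002,0]
  ],
  "yaw": [0,0,0]
}}

```text
time: 22.38
tool_pos: [0.4934, -0.0196, 0.2161]
tcp_rot: [2.423, 1.997, -0.004]
wrist_force: [-1.7, -10.0, 3.2]
width: 0.006
grip_force: 5.5
```

>>> {"fn": "drive_tool", "kwargs": {
  "claw": [0,0,0],
  "slide": [
    [0.0004,0.002,0],
    [0.0004,0.002,0],
    [0.0004,0.002,0]
  ],
  "yaw": [0,0,0]
}}

```text
time: 22.63
tool_pos: [0.4935, -0.0193, 0.2161]
tcp_rot: [2.422, 1.997, -0.006]
wrist_force: [-2.8, -15.5, 3.1]
width: 0.003
grip_force: 7.7
```

It has met laid_left at about 15 N. I'm backing off and going behind its near side for the buffer push.

>>> {"fn": "drive_tool", "kwargs": {
  "claw": [0,0,0,0,0,0,0,0],
  "slide": [
    [-0.004,-0.02,0],
    [-0.008,-0.04,0],
    [-0.008,-0.04,0.06],
    [-0.008,-0.04,0.13],
    [-0.03,-0.01,0.17],
    [-0.06,0.05,0.17],
    [-0.088,0.092,0.17],
    [-0.088,0.092,0.17]
  ],
  "yaw": [0,0,0,0,0,0,0,0]
}}

```text
time: 23.3
tool_pos: [0.4475, 0.0308, 0.3008]
tcp_rot: [-2.421, -1.996, 0.0]
wrist_force: [-0.5, -0.7, -0.6]
width: -0.001
grip_force: 0.0
```

Run:
```python
from h import *
np.set_printoptions(suppress=True,precision=1)
st()
O=np.array([563.5,48.1]);t=np.radians(-11.1);Rm=np.array([[np.cos(t),-np.sin(t)],[np.sin(t),np.cos(t)]])
c=bot.read_camera("wrist")
print("tcp slab",(bot.read_state()["tool_pos"][:2]*1000-O)@Rm)
g=cv2.cvtColor(c["color"],cv2.COLOR_RGB2GRAY)
L=cv2.createLineSegmentDetector().detect(g)[0][:,0]
for l in L:
    w=(pix2plane(c,l.reshape(2,2),.08)*1000-O)@Rm
    if np.hypot(*(w[1]-w[0]))>35 and (np.abs(w)<125).all():print(l.round(0),w.ravel())
```

```text
t 23.3 pos [447.5  30.8 300.8] yaw -10.99 F [-0.5 -0.7 -0.6] w -0.1
tcp slab [-109.3  -40. ]
[613. 301. 426. 300.] [ 80.1 -93.  -43.2 -92.8]
[455. 266. 470. 161.] [-27.1 -67.7 -26.6   0. ]
[546. 153. 563.  73.] [16.3  4.7 16.9 47.7]
[638. 179. 477. 175.] [ 73.3 -10.5 -21.2  -8.7]
[383.  12. 297.  12.] [ -80.7   76.3 -124.6   76.5]
[469.  65. 622.  67.] [-33.5  51.5  47.4  50.8]
[638.  24. 596. 175.] [50.4 71.1 48.3 -8.5]
[297.   8. 384.   8.] [-124.5   78.2  -80.1   78.1]
[371.  67. 361. 266.] [-85.6  50.4 -86.3 -67.9]
[562.  72. 484.  71.] [ 16.2  48.2 -25.1  48.4]
[474. 144. 544. 145.] [-25.2   9.7  14.6   9.2]
[544. 148. 472. 147.] [ 14.9   7.5 -26.3   7.7]
[466. 266. 621. 268.] [-20.1 -68.   78.5 -68.6]
[472. 160. 543. 160.] [-25.3   0.5  15.6   0.4]
```

>>> {"fn": "drive_tool", "kwargs": {
  "claw": [0,0,0,0,0,0,0,0],
  "slide": [
    [0,0,-0.06],
    [0,0,-0.12],
    [0,0,-0.16],
    [0,0,-0.169],
    [0,0,-0.169],
    [0.006,-0.0012,-0.169],
    [0.012,-0.0024,-0.169],
    [0.012,-0.0024,-0.169]
  ],
  "yaw": [0,0,0,0,0,0,0,0]
}}

```text
time: 24.02
tool_pos: [0.4576, 0.0272, 0.2183]
tcp_rot: [2.424, 1.995, 0.004]
wrist_force: [0.1, -0.0, -0.3]
width: -0.0
grip_force: 0.0
```

>>> {"fn": "drive_tool", "kwargs": {
  "claw": [0,0,0,0,0],
  "slide": [
    [0.002,-0.0004,0],
    [0.004,-0.0008,0],
    [0.006,-0.0012,0],
    [0.008,-0.0016,0],
    [0.008,-0.0016,0]
  ],
  "yaw": [0,0,0,0,0]
}}

```text
time: 24.43
tool_pos: [0.4597, 0.0266, 0.2166]
tcp_rot: [-2.425, -1.997, 0.001]
wrist_force: [-2.3, -0.4, 1.7]
width: -0.004
grip_force: 1.2
```

>>> {"fn": "drive_tool", "kwargs": {
  "claw": [0,0,0],
  "slide": [
    [0.002,-0.0004,0],
    [0.004,-0.0008,0],
    [0.004,-0.0008,0]
  ],
  "yaw": [0,0,0]
}}

```text
time: 24.68
tool_pos: [0.4613, 0.0265, 0.2163]
tcp_rot: [-2.424, -1.995, 0.002]
wrist_force: [-3.7, 0.8, 2.0]
width: 0.001
grip_force: 2.4
```

>>> {"fn": "drive_tool", "kwargs": {
  "claw": [0,0,0],
  "slide": [
    [0.002,-0.0004,0],
    [0.004,-0.0008,0],
    [0.004,-0.0008,0]
  ],
  "yaw": [0,0,0]
}}

```text
time: 24.93
tool_pos: [0.4622, 0.0263, 0.2161]
tcp_rot: [-2.422, -1.993, 0.006]
wrist_force: [-11.1, 2.6, 8.8]
width: -0.0
grip_force: 5.5
```

>>> {"fn": "drive_tool", "kwargs": {
  "claw": [0,0,0],
  "slide": [
    [0.0018,-0.0004,0],
    [0.0018,-0.0004,0],
    [0.0018,-0.0004,0]
  ],
  "yaw": [0,0,0]
}}

```text
time: 25.18
tool_pos: [0.4625, 0.0263, 0.2161]
tcp_rot: [-2.421, -1.992, 0.008]
wrist_force: [-13.9, 3.5, 11.5]
width: -0.003
grip_force: 7.0
```

>>> {"fn": "drive_tool", "kwargs": {
  "claw": [0,0,0,0,0,0,0,0],
  "slide": [
    [0.0004,-0.0001,0],
    [0.0004,-0.0001,0],
    [0.0004,-0.0001,0],
    [0.0004,-0.0001,0],
    [0.0004,-0.0001,0],
    [0.0004,-0.0001,0],
    [0.0004,-0.0001,0],
    [0.0004,-0.0001,0]
  ],
  "yaw": [0,0,0,0,0,0,0,0]
}}

```text
time: 25.85
tool_pos: [0.4625, 0.0263, 0.2161]
tcp_rot: [-2.421, -1.992, 0.009]
wrist_force: [-13.5, 3.7, 12.6]
width: 0.001
grip_force: 7.3
```

>>> {"fn": "drive_tool", "kwargs": {
  "claw": [0,0,0,0,0,0,0,0],
  "slide": [
    [-0.004,0.0008,0],
    [-0.012,0.0024,0],
    [-0.03,0.006,0],
    [-0.05,0.01,0],
    [-0.05,0.01,0.06],
    [-0.05,0.01,0.12],
    [-0.05,0.01,0.17],
    [-0.05,0.01,0.17]
  ],
  "yaw": [0,0,0,0,0,0,0,0]
}}

```text
time: 26.52
tool_pos: [0.442, 0.0308, 0.3071]
tcp_rot: [2.42, 1.992, 0.013]
wrist_force: [1.3, -0.1, 1.1]
width: -0.001
grip_force: 0.0
```

Run:
```python
from h import *
np.set_printoptions(suppress=True,precision=1)
st()
O=np.array([563.5,48.1]);t=np.radians(-11.1);Rm=np.array([[np.cos(t),-np.sin(t)],[np.sin(t),np.cos(t)]])
c=bot.read_camera("wrist");cv2.imwrite("pics/w7.png",c["color"][...,::-1])
g=cv2.cvtColor(c["color"],cv2.COLOR_RGB2GRAY)
L=cv2.createLineSegmentDetector().detect(g)[0][:,0]
for l in L:
    w=(pix2plane(c,l.reshape(2,2),.08)*1000-O)@Rm
    if np.hypot(*(w[1]-w[0]))>35 and (np.abs(w)<125).all():print(l.round(0),w.ravel())
```

```text
t 26.5167 pos [442.   30.8 307.1] yaw -11.07 F [ 1.3 -0.1  1.1] w -0.1
[606. 292. 414. 293.] [ 79.6 -94.  -51.3 -93.9]
[541. 148. 558.  70.] [16.   4.7 16.8 48.1]
[456.  63. 616.  64.] [-40.6  51.7  48.3  51.3]
[636.   0. 590. 170.] [51.  82.6 48.1 -8.7]
[638. 174. 474. 172.] [ 78.4 -10.7 -21.8  -9.8]
[556.  70. 489.  70.] [ 15.5  48.4 -21.4  48.4]
[363. 194. 367.  81.] [-89.  -23.7 -88.8  42.5]
[455.  69. 460. 157.] [-40.7  48.5 -31.7  -0.4]
[479. 141. 539. 141.] [-21.5   9.2  14.1   8.7]
[539. 145. 478. 144.] [ 14.5   6.9 -21.9   7.1]
[380.  68. 371. 248.] [-81.9  49.  -82.  -60.1]
[523. 260. 614. 259.] [ 18.5 -69.2  79.  -68.6]
[478. 157. 539. 157.] [-20.8  -0.7  16.   -0.8]
[466. 260. 522. 260.] [-19.6 -69.1  17.6 -69. ]
```

View pics/w7.png

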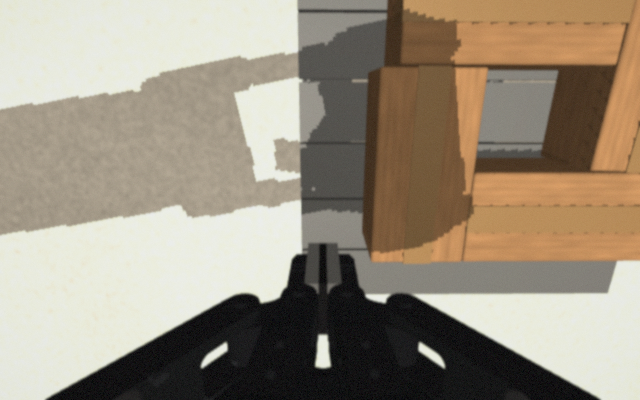

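Run:
```python
import cv2
a=cv2.imread("pics/w7.png");g=cv2.cvtColor(a,cv2.COLOR_BGR2GRAY)
print(g[58:76,[395,410,425,440,450]].T)
print(g[[190,205,220,235,250]][:,458:482])
cv2.imwrite("pics/w7c.png",cv2.convertScaleAbs(cv2.resize(a[40:280,350:640],(725,600),interpolation=cv2.INTER_CUBIC),alpha=1.3))
```

```text
[[ 54  50  50  52  46  46  52  56  65  85  90  98  96  97  97 100  99  99]
 [ 96  93  89  89  86  74  64  57  65  76  89  95  96  98  98  96  96  99]
 [ 91  94  91  88  85  73  66  76  87  93  96  93  96  96  98  98  95  97]
 [ 89  90  90  88  80  76  72  75  85  92  96  94  93  95  96  93  94  95]
 [117 109 101  91  83  77  68  74  82  93  99  93  94  96  95  93  92  93]]
[[ 92  93  93  94  97 103 111 124 145 155 153 148 132 113 124 136 153 155
  158 158 159 159 161 160]
 [ 95  90  90  90  92  92  88  87  88  85  81  76  79  87 105 118 121 125
  130 138 145 146 146 145]
 [ 92  89  92  95 104 104 102 105 106 109 128 147 150 153 150 149 150 153
  152 150 152 150 150 149]
 [160 157 159 154 153 145 132 116 132 150 157 166 162 165 161 163 164 160
  158 158 160 160 160 161]
 [159 158 155 149 132 116 127 146 154 152 155 157 155 155 155 156 156 154
  155 156 157 157 156 158]]
```

View pics/w7c.png

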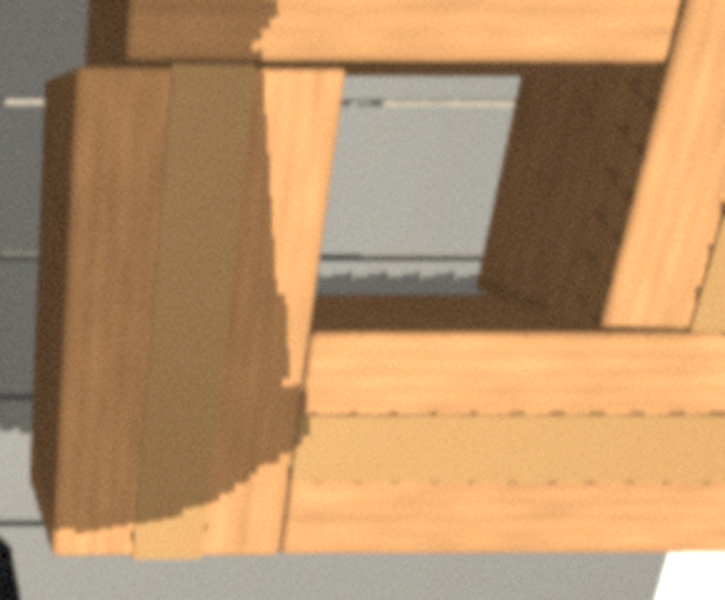

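The picture shows a closed pinwheel with an open hole in the middle; the joints at the left end and far side are thin seams with no gap. Handing in.

```bash
python3 -c "
from workcell import bot
print(bot.finish_job())"
```

```text
the job is handed in; nothing more can be done
None
```

The pinwheel layer is complete and handed in at about 26.5 s: both cartons sit tape up with tight, square joints, the last one leaned on against the buffer at about 14 N for about 0.7 s; on the first slide the gripped carton jammed on the deck at about 25 N, so I released it and pushed it home with shut fingers.

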